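# Feel along the peg holes of a krar yoke

### The job

A krar yoke with six freshly bored peg holes lies in the padded cradle. With the fingers closed and pointing straight down, lay the fingertips on its top at the hole nearest the round knob and run them slowly and lightly along the row, staying on the wood over all six holes, to the hole nearest the square tenon, as you would to feel for burrs; then lift clear. Do not press hard, do not lift or shift the yoke, and leave everything else on the bench where it is.

Things in the scene. Friction and masses are not known exactly. Their poses are not given: they have to be found in the camera images.
- yoke: Krar yoke (crossbar), pale wood, loose in the cradle: bar 268 mm long, 36 mm wide tapering to 26. Beyond its thick end a 48 mm collar and 45 mm round knob; beyond its thin end a square tenon, 15 mm thick, 30 long. Flat underside, gently crowned top. Origin: middle of the bar's underside, 44 mm above the bench; x from knob to tenon, z up. About 0.28 kg. Its collar stops it sliding towards the tenon end.
- cradle: Cradle, fixed to the bench at any yaw: dark board 300 x 90 x 16 mm, two saddles 236 mm apart, cheek tops 58 mm above the bench. Origin: middle of the board's underside; x along the yoke, towards the tenon. Soft rubber pads under the yoke give: after the first newton a fingertip sinks it roughly 0.7 (mid-row) to 1 mm (end holes) per N, 10 mm at most.
- seat (a point): Point of the cradle, 44 mm above the bench, where the origin of the yoke lies when it is in its place.
- hole1 (a point): Peg hole 1 of 6, counted from the knob: centre of its mouth, on the crowned top face of the yoke, 33.0 mm above its underside, on its middle line at x = -80 mm in its frame; 11 mm wide, 32 mm from the next (the one nearest the knob).
- hole2 (a point): Peg hole 2 of 6, counted from the knob: centre of its mouth, on the crowned top face of the yoke, 36.2 mm above its underside, on its middle line at x = -48 mm in its frame; 11 mm wide, 32 mm from the next.
- hole3 (a point): Peg hole 3 of 6, counted from the knob: centre of its mouth, on the crowned top face of the yoke, 37.8 mm above its underside, on its middle line at x = -16 mm in its frame; 11 mm wide, 32 mm from the next.
- hole4 (a point): Peg hole 4 of 6, counted from the knob: centre of its mouth, on the crowned top face of the yoke, 37.8 mm above its underside, on its middle line at x = 16 mm in its frame; 11 mm wide, 32 mm from the next.
- hole5 (a point): Peg hole 5 of 6, counted from the knob: centre of its mouth, on the crowned top face of the yoke, 36.2 mm above its underside, on its middle line at x = 48 mm in its frame; 11 mm wide, 32 mm from the next.
- hole6 (a point): Peg hole 6 of 6, counted from the knob: centre of its mouth, on the crowned top face of the yoke, 33.0 mm above its underside, on its middle line at x = 80 mm in its frame; 11 mm wide, 32 mm from the next (the one nearest the square tenon).
- mug: Bystander: green enamel tin mug, 80 mm across, 81 mm high, wax sticks stand in it to about 120 mm. Origin under its centre.
- file_case: Bystander: flat steel needle file case 165 x 85 x 22 mm. Origin under its centre.
- gourd_cap: Bystander: carved gourd cap, a dome 100 mm across, 74 mm high with its stem. Origin under its centre.
- peg_lying: Bystander: finished peg lying beside the cradle, 115 mm long, 14 mm thick, flat head 30 mm wide. Origin on the bench below its middle.
- cork_block: Bystander: cork sanding block 90 x 52 x 28 mm beside the cradle. Origin under its centre.
- bench_brush: Bystander: bench brush about 215 mm long, 42 mm high. Origin on the bench under it.

How it is judged:
On the way, in this order (a step that is already met when the one before it is completed fails the run):
1. fingertips resting on the yoke at the hole nearest the knob (x of the grasp point in the frame of yoke between -0.094 and -0.072 m and y of the grasp point in the frame of yoke between -0.012 and 0.012 m and contact force between the fingers and yoke above 0.3 N), for 0.1 s.
2. still resting on the wood 20 mm along the row (x of the grasp point in the frame of yoke between -0.068 and -0.052 m and y of the grasp point in the frame of yoke between -0.012 and 0.012 m and contact force between the fingers and yoke above 0.3 N), for 0.1 s.
3. still resting on the wood 40 mm along the row (x of the grasp point in the frame of yoke between -0.048 and -0.032 m and y of the grasp point in the frame of yoke between -0.012 and 0.012 m and contact force between the fingers and yoke above 0.3 N), for 0.1 s.
4. still resting on the wood 60 mm along the row (x of the grasp point in the frame of yoke between -0.028 and -0.012 m and y of the grasp point in the frame of yoke between -0.012 and 0.012 m and contact force between the fingers and yoke above 0.3 N), for 0.1 s.
5. still resting on the wood 80 mm along the row (x of the grasp point in the frame of yoke between -0.008 and 0.008 m and y of the grasp point in the frame of yoke between -0.012 and 0.012 m and contact force between the fingers and yoke above 0.3 N), for 0.1 s.
6. still resting on the wood 100 mm along the row (x of the grasp point in the frame of yoke between 0.012 and 0.028 m and y of the grasp point in the frame of yoke between -0.012 and 0.012 m and contact force between the fingers and yoke above 0.3 N), for 0.1 s.
7. still resting on the wood 120 mm along the row (x of the grasp point in the frame of yoke between 0.032 and 0.048 m and y of the grasp point in the frame of yoke between -0.012 and 0.012 m and contact force between the fingers and yoke above 0.3 N), for 0.1 s.
8. still resting on the wood 140 mm along the row (x of the grasp point in the frame of yoke between 0.052 and 0.068 m and y of the grasp point in the frame of yoke between -0.012 and 0.012 m and contact force between the fingers and yoke above 0.3 N), for 0.1 s.
9. still resting on it at the hole nearest the tenon (x of the grasp point in the frame of yoke between 0.072 and 0.094 m and y of the grasp point in the frame of yoke between -0.012 and 0.012 m and contact force between the fingers and yoke above 0.3 N), for 0.1 s.
At the end, for the whole second after the job is handed in: The fingertips, having rested on the yoke (over 0.3 N, within 12 mm of the row) at 9 points 20 mm apart along the row from knob to tenon, are off it; the yoke rests within 7 mm and 0.05 rad of its place and each bystander within 15 mm of where it was (distance between yoke and seat below 0.007 m and angle between the x axis of yoke and the x axis of cradle, either way round below 0.05 rad and angle between yoke's own z axis and vertical below 0.05 rad and linear speed of yoke below 0.01 m/s and contact force between the fingers and yoke below 0.05 N and distance of each of mug, file_case, gourd_cap, peg_lying, cork_block, bench_brush from where it was at the start of the episode below 0.015 m); the robot touches nothing.
It fails at once if the yoke is pressed hard (over 15 N) (contact force between the fingers and yoke above 15 N).
It fails at once if the yoke is lifted by more than 6 mm (height (world z) of yoke above 0.05 m).
It fails at once if the yoke is shifted by more than 15 mm (distance of yoke from where it was at the start of the episode above 0.015 m).
It fails at once if another thing on the bench is moved by more than 15 mm (distance of any of mug, file_case, gourd_cap, peg_lying, cork_block, bench_brush from where it was at the start of the episode above 0.015 m).
It also fails if it takes over 48 s, if anything falls off the work surface, if the arm or the gripper's body presses on something with over 40 N, if the wrist force passes 120 N, or if a joint passes its speed limit or range.

### The arm

A 6-joint arm with a two-finger parallel gripper is mounted at the origin on the work surface. World frame = base frame: x ahead of the robot, y to its left, z up, the work surface at z = 0. Lengths are in m, angles in rad, forces in N, time in s.
With the tool pointing down it reaches from about 0.3 to 1 m from the base axis. Payload 5.1 kg.
Tool frame: the origin (TCP) lies on the centre line of the jaws, within the pads' length; the fingertips stand 22 mm ahead of it and the grasp point (between the pads) lies 3 mm ahead of it (tips_ahead is the distance from the TCP to the fingertips, in m); z points along the fingers, y is the direction in which the jaws open and shut (so a half turn about z gives the same grasp; the last joint's range is limited). The gripper opens to 95 mm and grips with 3 to 60 N. Pads are 20 mm wide; open, the fingers measure 119 mm over their backs; the gripper's body (75 mm by 180 mm) begins 59 mm behind the grasp point.
Start: joints at [1.259, 0.124, 1.65, -0, 1.367, -0.083], TCP at [0.147, 0.633, 0.237] pointing down, gripper open.
Joint ranges: [-2.61, 2.61], [-1.02, 2.33], [0.03, 2.71], [-1.35, 4.49], [0.32, 2.68], [-2.91, 2.91]. Speed limits (rad/s): [2.57, 2.57, 3.14, 3.14, 3.14, 3.14].

### API

Orientations are given as a unit quaternion [w, x, y, z].
In Python, from rig import get_obs, read_camera, camera_info, job_done, silhouettes, tips_ahead gives the robot as it stands. The module is installed in compiled form; this text tells all that it offers.
- The arm moves only by the tool move_arm, never from a script. Its argument "steps" is a list that holds one entry, the list of rows, each a list of 7 numbers: the shift along the tool's x, y, z in cm, then the turn, a rotation vector about the tool's x, y, z in degrees, then the closure in counts, from 0 (fully open) to 255 (shut). A call has 1 to 10 rows; each row shifts and turns the commanded pose from where the row before left it, along the tool's axes as they then stand; what a row does not reach is not made up. A row lasts 1/8 s, in which the tool goes at most 62.5 mm and 10.7 degrees, less where a joint would pass 70% of its speed; a pose out of reach is approached as far as the arm can. A call with a gripper value outside its range is refused whole. The fingers move at their own pace and stop on an object; "force" is the grip in N (left out, the last holds). Time passes only in rows, so rows that do not move let the fingers close. It gives the time, the measured TCP pose, the force and the opening at its end, in the units of the state.
- get_obs(): the state, without advancing time (a new reading comes with each control period).
- read_camera(name): name is "scene" or "top" or "wrist"; returns (picture, depth): 384x512x3 uint8, red, green, blue; 384x512 float32, m along the optical axis (not along the pixel's ray), 0 where there is no reading.
- camera_info(name): a dict with "fx", "fy", "cx", "cy" (pixels), "position" and "rotation" of the camera in the world; the wrist camera has in their place "T_tool_cam" (4x4, takes a point from camera to tool coordinates, whose origin is the TCP and whose axes are the flange's). Camera axes: x right, y up, looking along -z (the intrinsics and any distortion apply to the point x, -y, -z); pixel columns grow to the right and rows downward; lengths in m; the calibration is good to about 2 mm. The wrist camera is an equidistant fisheye: a pixel r from the principal point sees the ray r / f radians off the axis. A picture is of the moment at which its call begins: read the wrist's pose just before it. camera_info takes no time and is no camera call.
- job_done(): hands the job in, once; it reports no verdict.
Trained networks look in the newest picture that a camera, given by its name, has taken for a name from the list of things; names that differ only in an ending like _2 or _b are one class to them, and where a whole thing is asked for, a point or a joint stands for the part that bears it (a point fixed in the world has none). Each returns a list of dicts, best first, with "conf" (0 to 1); they miss things now and then, are a little off and sometimes report something else, mostly with a low value. They report only what shows in the picture. A call takes as long as a camera call.
- silhouettes(camera, name): "region" (384x512 bool, what is visible of it) and "centre" ([column, row] in pixels, amid what is visible of it).
The state is a dict: "t": time; "q": joint angles; "dq": joint speeds; "tau": joint torques, N m; "position": TCP position; "tool_rot": TCP orientation; "ft_force": force on the tool from outside, world axes, zero at the start; "ft_torque": the same for the moment, N m; "width": opening from 0.0 (shut) to 1.0 (fully open).
Only numpy, scipy, OpenCV 4.12 (cv2) and the standard library are available. Lean on these libraries where they do the work, as an engineer would, in place of code of your own. Each camera call takes 0.05 s, during which the arm holds its last target.

## Working session

There is one attempt and no reset: what is moved stays moved. The work goes in short steps, Python scripts to look and compute and a tool call to move; the robot and the scene stay as the last step left them, time stands still between calls to the robot, and variables do not carry over. Pictures are saved under pics/ and viewed, and the job is handed in when it is done.

Besides the shell and the picture viewer there is one more tool, called after "Call:" as name([rows], argument=value, ...), one row to a line, values as JSON. move_arm: Moves the arm, as the interface text tells. Its arguments: {"type":"object","properties":{"steps":{"type":"array","items":{"type":"array","items":{"type":"array","items":{"type":"number"}}}},"force":{"type":"number"}},"required":["steps"]}

```bash
mkdir -p pics
python3 - <<'E'
from rig import *
import cv2,numpy as np
o=get_obs();print({k:np.round(v,4) for k,v in o.items()}, tips_ahead() if callable(tips_ahead) else tips_ahead)
for c in ["top","scene"]:
    p,d=read_camera(c);cv2.imwrite(f"pics/{c}0.png",p[:,:,::-1]);np.save(f"d_{c}.npy",d)
    print(camera_info(c))
    for n in ["yoke","cradle","hole1"]:
        r=silhouettes(c,n)
        for x in r[:3]: print(c,n,x['conf'],x['centre'],x['region'].sum())
        if r: np.save(f"m_{c}_{n}.npy",r[0]['region'])
E
```

```text
{'t': np.float64(0.0), 'q': array([ 1.2594,  0.1245,  1.6516, -0.    ,  1.3675, -0.0826]), 'dq': array([-0.001 ,  0.0009,  0.0008, -0.0004,  0.0012,  0.    ]), 'tau': array([-1.40000e-03, -4.17586e+01, -3.59945e+01,  7.75000e-02,
        4.90000e-02, -2.00000e-04]), 'position': array([0.1473, 0.6325, 0.2354]), 'tool_rot': array([-2.000e-04,  1.141e-01,  9.935e-01, -1.000e-03]), 'ft_force': array([-0.4264, -0.0788, -0.9718]), 'ft_torque': array([-0.0527, -0.0088,  0.0213]), 'width': np.float64(1.001)} 0.022
{'fx': 347.5302656616176, 'fy': 347.5302656616176, 'cx': 253.91560713193178, 'cy': 193.5541827697187, 'position': array([0.41920657, 0.01107808, 1.00824242]), 'rotation': array([-0.69473846, -0.04836782,  0.0548926 ,  0.71553185])}
top yoke 0.63 [206.5, 195.1] 1427
top cradle 0.74 [221.8, 214.1] 1950
top cradle 0.4 [207.0, 198.2] 1450
top cradle 0.29 [402.1, 224.8] 1742
top hole1 0.64 [210.8, 199.4] 1407
{'fx': 474.44733942657086, 'fy': 474.44733942657086, 'cx': 254.66372962419936, 'cy': 184.46151324836808, 'position': array([1.44769958, 0.02882568, 1.0787706 ]), 'rotation': array([0.64806256, 0.24732884, 0.24588559, 0.67704035])}
scene yoke 0.89 [292.2, 180.5] 1614
scene cradle 0.9 [279.2, 194.3] 1559
scene cradle 0.22 [393.0, 212.6] 856
scene hole1 0.96 [294.3, 185.8] 1509
```

View pics/top0.png

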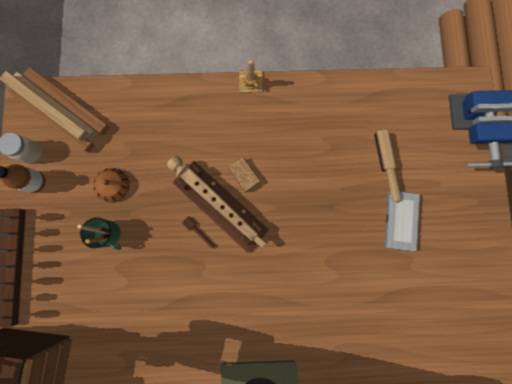

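View pics/scene0.png

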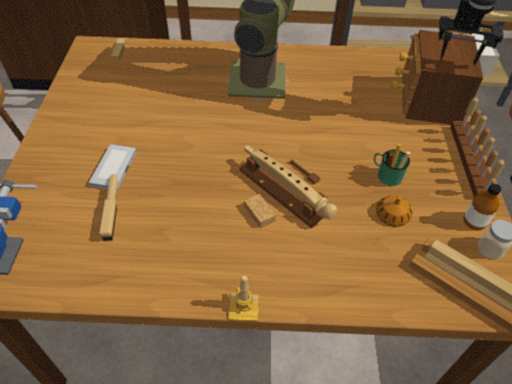

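The top view shows the yoke with its knob at about (176,162) and its tenon at (261,243). The cork block is beside it at (245,175) and the peg at (200,231). Next I'll fit the axis.

```bash
cat > h.py <<'E'
import numpy as np,cv2
from rig import *
from scipy.spatial.transform import Rotation as R
def Rq(q): return R.from_quat([q[1],q[2],q[3],q[0]]).as_matrix()
def world(c,d,m):
    i=camera_info(c);v,u=np.nonzero(m&(d>0));z=d[v,u]
    P=np.stack([(u-i['cx'])/i['fx']*z,-(v-i['cy'])/i['fy']*z,-z],1)
    r=np.array(i['rotation']);r=Rq(r) if r.size==4 else r
    return P@r.T+i['position'],u,v
def fit(P,knob):
    c=P[:,:2].mean(0);a=np.linalg.svd(P[:,:2]-c,full_matrices=False)[2][0]
    if a@(knob-c)>0:a=-a
    s=(P[:,:2]-c)@a;return c,a,s
E
python3 - <<'E'
from h import *
for c in ["top","scene"]:
    d=np.load(f"d_{c}.npy")
    for n in ["yoke","hole1","cradle"]:
        m=np.load(f"m_{c}_{n}.npy");P,u,v=world(c,d,m)
        print(c,n,np.round(np.percentile(P,[1,50,99],axis=0),3).tolist())
        Q=P[(P[:,2]>.055)] if n!="cradle" else P
        ku=np.array([.5,.3])
        ce,a,s=fit(Q,ku)
        print(len(Q),ce,a,np.degrees(np.arctan2(a[1],a[0])),np.percentile(s,[0,1,99,100]))
        if n!="cradle":
            # profile
            n_=np.array([-a[1],a[0]]);t=(Q[:,:2]-ce)@n_
            for b in np.arange(-.2,.2,.02):
                k=(s>=b)&(s<b+.02)
                if k.sum()>3: print(round(b,3),k.sum(),np.round([np.median(t[k]),t[k].min(),t[k].max(),Q[k,2].max(),np.median(Q[k,2])],4))
E
```

```text
top yoke [[0.423, -0.014, 0.049], [0.555, 0.121, 0.077], [0.664, 0.23, 0.085]]
1402 [0.54995153 0.1164641 ] [-0.70132779 -0.71283892] -134.53363006858783 [-0.15805114 -0.15311916  0.18209235  0.18821672]
-0.16 80 [ 0.0009 -0.0184  0.0206  0.0831  0.0764]
-0.14 87 [-0.0011 -0.0186  0.0185  0.0806  0.0716]
-0.12 114 [-0.     -0.0213  0.0216  0.083   0.0711]
-0.1 88 [ 0.0009 -0.0178  0.0195  0.076   0.0724]
-0.08 90 [-0.0005 -0.017   0.0162  0.0795  0.0755]
-0.06 85 [-0.0004 -0.0171  0.0154  0.0826  0.0777]
-0.04 89 [-0.0007 -0.0163  0.0167  0.0845  0.0797]
-0.02 87 [ 0.0003 -0.0152  0.016   0.0854  0.0813]
-0.0 89 [-0.0003 -0.0156  0.0151  0.0858  0.0821]
0.02 82 [-0.0001 -0.0145  0.0143  0.0853  0.082 ]
0.04 83 [-0.0002 -0.0148  0.0137  0.0856  0.081 ]
0.06 76 [-0.0005 -0.014   0.0129  0.0836  0.0798]
0.08 78 [ 0.0007 -0.0127  0.0141  0.083   0.0793]
0.1 76 [-0.0001 -0.0132  0.0135  0.0803  0.0758]
0.12 74 [ 0.0011 -0.012   0.013   0.0778  0.0729]
0.14 67 [-0.0009 -0.0125  0.0124  0.0762  0.0694]
0.16 38 [ 0.0004 -0.0058  0.0078  0.0678  0.0652]
0.18 19 [-0.0002 -0.0061  0.0073  0.067
[... 3060 characters left out ...]
1 [ 0.0035 -0.0172  0.013   0.0839  0.0784]
0.02 83 [ 0.005  -0.0183  0.012   0.0872  0.0798]
0.04 73 [ 0.005  -0.0212  0.0121  0.0866  0.0793]
0.06 72 [ 0.0054 -0.0169  0.0112  0.0848  0.0778]
0.08 68 [ 0.0048 -0.0163  0.0117  0.0837  0.0773]
0.1 64 [ 0.0029 -0.0181  0.0114  0.08    0.0754]
0.12 59 [ 0.0029 -0.0156  0.0097  0.0795  0.0726]
0.14 55 [ 0.0017 -0.0289  0.0127  0.0753  0.0688]
0.16 33 [ 0.0006 -0.0155  0.0087  0.0712  0.0662]
0.18 34 [-0.0014 -0.015   0.0071  0.0681  0.0624]
scene cradle [[0.46, -0.028, 0.001], [0.556, 0.089, 0.015], [0.662, 0.198, 0.058]]
1554 [0.55871127 0.08591441] [-0.7032178  -0.71097449] -134.68574214857847 [-0.14144525 -0.13888062  0.1499496   0.15951528]
```

Call:
move_arm([
  [[-3.6,-3.1,0,0,0,0,255],[-3.6,-3.1,0,0,0,0,255],[-3.6,-3.1,0,0,0,0,255],[-3.6,-3.1,0,0,0,0,255],[-3.6,-3.1,0,0,0,0,255],[-3.6,-3.1,0,0,0,0,255],[-3.6,-3.1,0,0,0,0,255],[-3.6,-3.1,0,0,0,0,255],[-3.6,-3.1,0,0,0,0,255],[-3.6,-3.1,0,0,0,0,255]],
], force=20)

```text
t: 1.65
position: [0.4285, 0.2481, 0.237]
tool_rot: [0.0, 0.114, 0.993, 0.0]
ft_force: [1.1, 0.2, 0.6]
width: 0.023
```

Call:
move_arm([
  [[-3.5,-3,0,0,0,0,255],[-3.5,-3,0,0,0,0,255],[-3.4,-3,0,0,0,0,255],[-3.4,-2.9,0,0,0,0,255],[0,0,0,0,0,10.4,255],[0,0,0,0,0,10.5,255],[0,0,0,0,0,10.5,255],[0,0,0,0,0,0,255],[0,0,0,0,0,0,255]],
])

```text
t: 2.78
position: [0.5352, 0.1023, 0.2367]
tool_rot: [0.0, 0.378, 0.926, 0.0]
ft_force: [0.4, 0.1, 0.7]
width: 0.005
```

Run:
```python
from h import *
o=get_obs();print({k:np.round(v,4) for k,v in o.items()})
print(R.from_matrix(Rq(o['tool_rot'])).as_matrix().round(4))
p,d=read_camera("wrist");cv2.imwrite("pics/w1.png",p[:,:,::-1]);np.save("d_w.npy",d)
print(camera_info("wrist"))
for n in ["yoke","hole1","cradle"]:
    for i,x in enumerate(silhouettes("wrist",n)[:2]):
        print(n,x['conf'],x['centre'],x['region'].sum())
        if i==0: np.save(f"m_w_{n}.npy",x['region'])
```

```text
{'t': np.float64(2.775), 'q': array([ 0.0903, -0.1098,  1.885 ,  0.    ,  1.3662, -0.7062]), 'dq': array([ 0.0024,  0.0009,  0.0004,  0.0012, -0.0009,  0.0104]), 'tau': array([-3.51000e-02, -3.08789e+01, -3.59752e+01,  3.69000e-02,
        8.04000e-02, -6.30000e-03]), 'position': array([0.5352, 0.1023, 0.2367]), 'tool_rot': array([0.    , 0.3775, 0.926 , 0.    ]), 'ft_force': array([0.4079, 0.1435, 0.6866]), 'ft_torque': array([-0.0519,  0.0307, -0.007 ]), 'width': np.float64(0.005)}
[[-7.150e-01  6.992e-01  1.000e-04]
 [ 6.992e-01  7.150e-01  0.000e+00]
 [-1.000e-04  1.000e-04 -1.000e+00]]
{'fx': 297.3186396354542, 'fy': 297.3186396354542, 'cx': 258.0149008107786, 'cy': 194.678803996318, 'T_tool_cam': array([[ 9.22544299e-04,  9.66868443e-01,  2.55273506e-01,
         7.30010817e-02],
       [ 9.99999496e-01, -9.93216658e-04,  1.47943320e-04,
        -6.48288505e-04],
       [ 3.96583626e-04,  2.55273241e-01, -9.66868872e-01,
        -1.49363197e-01],
       [ 0.00000000e+00,  0.00000000e+00,  0.00000000e+00,
         1.00000000e+00]])}
yoke 0.88 [273.8, 182.1] 9003
hole1 0.61 [278.8, 183.3] 8700
cradle 0.9 [247.3, 158.3] 8910
```

View pics/w1.png

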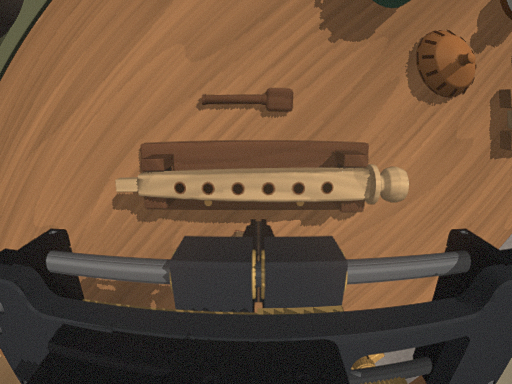

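The wrist view shows six holes in a row at v≈188, with u about 180, 208, 237, 268, 299 and 328. The knob is on the right at (395,184) and the tenon on the left at (127,185). I'll locate the holes precisely.

```bash
cat >> h.py <<'E'
def wray(u,v,o):
    i=camera_info("wrist");x=(u-i['cx'])/i['fx'];y=(v-i['cy'])/i['fy'];r=np.hypot(x,y);s=np.sin(r)/r
    dc=np.array([x*s,-y*s,-np.cos(r)]);T=i['T_tool_cam'];Rt=Rq(o['tool_rot'])
    return Rt@T[:3,3]+o['position'],Rt@T[:3,:3]@dc
E
python3 - <<'E'
from h import *
o=get_obs();p=cv2.imread("pics/w1.png");g=cv2.cvtColor(p,cv2.COLOR_BGR2GRAY)
H=[]
for u0,zz in zip([328,299,268,237,208,180],[.077,.0802,.0818,.0818,.0802,.077]):
    w=g[180:197,u0-9:u0+10].astype(float);t=np.clip(110-w,0,None)
    v,u=np.mgrid[180:197,u0-9:u0+10];uc=(u*t).sum()/t.sum();vc=(v*t).sum()/t.sum()
    c,r=wray(uc,vc,o);P=c+r*(zz-c[2])/r[2];H.append(P);print(round(uc,1),round(vc,1),P.round(4))
H=np.array(H);X=np.array([-80,-48,-16,16,48,80])/1e3
A=np.c_[np.ones(6),X];s=np.linalg.lstsq(A,H[:,:2],rcond=None)[0];print(s,np.linalg.norm(s[1]),np.degrees(np.arctan2(s[1,1],s[1,0])))
a=s[1]/np.linalg.norm(s[1]);n=np.array([-a[1],a[0]])
print(((H[:,:2]-s[0])@n).round(4))
# top-camera holes
P,D=read_camera("top")
T=np.load("d_top.npy");m=np.load("m_top_yoke.npy");Q,u,v=world("top",T,m);k=Q[:,2]>.068
print("top origin est",np.array([.54995,.11646])+a*.021)
h1=s[0]-.08*a; d=h1-o['position'][:2];Rt=Rq(o['tool_rot'])
print("h1",h1,"tool shift",Rt.T@np.r_[d,0])
E
```

```text
326.9 187.4 [0.5873 0.1551 0.077 ]
298.2 188.1 [0.5649 0.132  0.0802]
268.0 188.4 [0.5423 0.109  0.0818]
237.5 188.4 [0.5199 0.086  0.0818]
207.7 188.2 [0.4974 0.063  0.0802]
179.5 187.6 [0.4749 0.04   0.077 ]
[[ 0.53113233  0.09753026]
 [-0.7026629  -0.71884467]] 1.0052227700635763 -134.34780007754705
[-0.  0. -0. -0.  0.  0.]
top origin est [0.53527075 0.10144269]
h1 [0.5870533  0.15473904] tool shift [-3.64786892e-04  7.37589832e-02  5.73119906e-07]
```

Run:
```python
from h import *
i=camera_info("top");r=Rq(np.array(i['rotation']))
def proj(P):
    q=(P-i['position'])@r; return np.c_[i['cx']+i['fx']*q[:,0]/-q[:,2], i['cy']-i['fy']*q[:,1]/-q[:,2]]
p=cv2.imread("pics/top0.png")
X=np.array([-80,-48,-16,16,48,80])/1e3;Z=np.array([.077,.0802,.0818,.0818,.0802,.077])
a=np.array([-.699,-.715])
for nm,o in [("wrist",[.5311,.0975]),("top",[.5353,.1014])]:
    print(nm,proj(np.c_[np.array(o)+X[:,None]*a,Z]).round(1).tolist())
c=cv2.resize(p[150:255,165:275],None,fx=6,fy=6,interpolation=cv2.INTER_CUBIC)
for nm,o,col in [("wrist",[.5311,.0975],(0,0,255)),("top",[.5353,.1014],(255,0,0))]:
    for u,v in proj(np.c_[np.array(o)+X[:,None]*a,Z]): cv2.circle(c,(int((u+.5-165)*6),int((v+.5-150)*6)),3,col,-1)
cv2.imwrite("pics/topc.png",c[:600])
```

```text
wrist [[196.8, 183.9], [205.2, 191.7], [213.7, 199.6], [222.3, 207.6], [231.1, 215.7], [239.9, 223.9]]
top [[195.4, 182.5], [203.7, 190.2], [212.2, 198.1], [220.9, 206.1], [229.6, 214.2], [238.4, 222.4]]
```

View pics/topc.png

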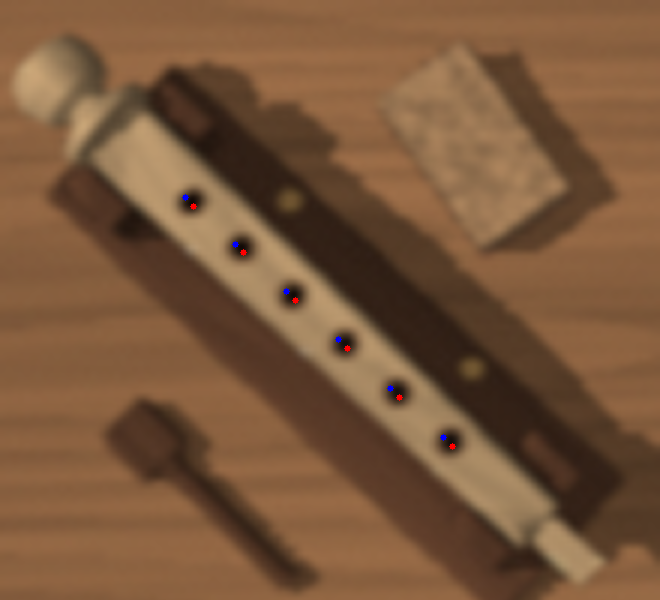

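Both cameras agree to about 1 mm on the hole row. I'll move over hole 1 and descend to just above it.

Call:
move_arm([
  [[0,2.6,0,0,0,0,255],[0,2.6,0,0,0,0,255],[0,2.6,0,0,0,0,255],[0,0,4,0,0,0,255],[0,0,4,0,0,0,255],[0,0,3,0,0,0,255],[0,0,1.5,0,0,0,255],[0,0,0.5,0,0,0,255],[0,0,0,0,0,0,255],[0,0,0,0,0,0,255]],
])

```text
t: 4.28
position: [0.5908, 0.1581, 0.1083]
tool_rot: [0.001, 0.379, 0.926, 0.001]
ft_force: [0.8, 0.4, 0.1]
width: 0.007
```

Run:
```python
from h import *
for k in range(3):
    p,d=read_camera(["scene","wrist","wrist"][k]);cv2.imwrite(f"pics/a{k}.png",p[:,:,::-1])
    o=get_obs();print({k:np.round(o[k],4) for k in ['t','position','tool_rot','ft_force','width']})
```

```text
{'t': np.float64(4.325), 'position': array([0.5908, 0.1581, 0.1082]), 'tool_rot': array([1.100e-03, 3.787e-01, 9.255e-01, 7.000e-04]), 'ft_force': array([-0.4739, -0.2283,  0.0784]), 'width': np.float64(0.0046)}
{'t': np.float64(4.375), 'position': array([0.5906, 0.158 , 0.108 ]), 'tool_rot': array([9.000e-04, 3.787e-01, 9.255e-01, 6.000e-04]), 'ft_force': array([-0.0958, -0.4771, -0.4767]), 'width': np.float64(0.0084)}
{'t': np.float64(4.425), 'position': array([0.5905, 0.158 , 0.1078]), 'tool_rot': array([8.000e-04, 3.787e-01, 9.255e-01, 5.000e-04]), 'ft_force': array([-0.4567, -0.6668,  0.3933]), 'width': np.float64(0.004)}
```

View pics/a1.png

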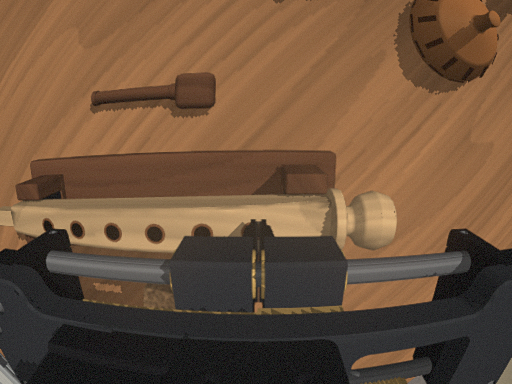

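View pics/a0.png

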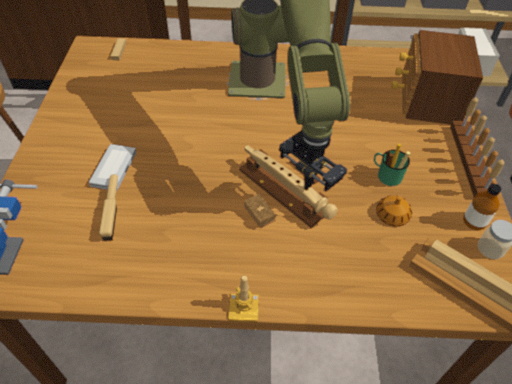

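Fingertips are just above hole 1 (seen at (248,230), tips at about (258,225)). Next is a slow approach.

Call:
move_arm([
  [[0,0,0.2,0,0,0,255],[0,0,0.2,0,0,0,255],[0,0,0.1,0,0,0,255],[0,0,0.1,0,0,0,255],[0,0,0,0,0,0,255],[0,0,0,0,0,0,255]],
])

```text
t: 5.18
position: [0.5899, 0.1579, 0.1007]
tool_rot: [0.0, 0.379, 0.926, -0.0]
ft_force: [-0.2, -0.1, -0.1]
width: 0.002
```

Call:
move_arm([
  [[0,0,0.1,0,0,0,255],[0,0,0.1,0,0,0,255],[0,0,0,0,0,0,255],[0,0,0,0,0,0,255]],
])

```text
t: 5.68
position: [0.5899, 0.1579, 0.0987]
tool_rot: [0.0, 0.379, 0.926, -0.0]
ft_force: [0.5, -0.7, 0.7]
width: 0.005
```

Call:
move_arm([
  [[0,0,0.1,0,0,0,255],[0,0,0,0,0,0,255],[0,0,0,0,0,0,255]],
])

```text
t: 6.05
position: [0.5898, 0.1579, 0.0976]
tool_rot: [-0.0, 0.379, 0.926, -0.0]
ft_force: [0.6, 0.9, 0.2]
width: 0.002
```

Call:
move_arm([
  [[0,0,0.1,0,0,0,255],[0,0,0,0,0,0,255],[0,0,0,0,0,0,255]],
])

```text
t: 6.42
position: [0.59, 0.158, 0.0969]
tool_rot: [0.0, 0.379, 0.926, 0.0]
ft_force: [-0.2, -0.7, 1.1]
width: 0.003
```

```bash
cat > ft.py <<'E'
from h import *
F=[]
for k in range(5):
    read_camera("wrist"); o=get_obs();F.append(o['ft_force'])
F=np.array(F);print(o['t'],o['position'].round(4),F.mean(0).round(2),F.std(0).round(2))
E
python3 ft.py
```

```text
6.675 [0.59   0.1579 0.0968] [-0.02  0.24  1.32] [0.29 0.24 0.26]
```

Call:
move_arm([
  [[0,0,0.1,0,0,0,255],[0,0,0.1,0,0,0,255],[0,0,0,0,0,0,255]],
])

```text
t: 7.05
position: [0.5902, 0.1581, 0.0951]
tool_rot: [0.0, 0.379, 0.926, 0.0]
ft_force: [-0.1, 0.7, 3.8]
width: 0.005
```

```bash
python3 ft.py
```

```text
7.3 [0.5902 0.1581 0.095 ] [0.58 1.37 4.14] [0.41 0.44 0.42]
```

Call:
move_arm([
  [[0,-0.2,-0.02,0,0,0,255],[0,-0.2,-0.02,0,0,0,255],[0,-0.2,-0.02,0,0,0,255],[0,-0.2,-0.02,0,0,0,255],[0,-0.2,-0.02,0,0,0,255]],
])

```text
t: 7.92
position: [0.5834, 0.1509, 0.0962]
tool_rot: [0.001, 0.379, 0.925, 0.001]
ft_force: [4.3, 4.1, 4.9]
width: 0.008
```

```bash
python3 ft.py
```

```text
8.175 [0.5833 0.1507 0.0962] [3.19 3.1  5.91] [0.53 0.31 0.47]
```

Call:
move_arm([
  [[0,-0.2,-0.04,0,0,0,255],[0,-0.2,-0.04,0,0,0,255],[0,-0.2,-0.04,0,0,0,255],[0,-0.2,-0.03,0,0,0,255],[0,-0.2,-0.03,0,0,0,255]],
])

```text
t: 8.8
position: [0.5757, 0.1436, 0.0975]
tool_rot: [0.0, 0.379, 0.926, 0.0]
ft_force: [4.3, 2.9, 5.3]
width: 0.006
```

```bash
python3 ft.py
```

```text
9.05 [0.5757 0.1435 0.0975] [3.33 2.92 5.53] [0.53 0.45 0.21]
```

Call:
move_arm([
  [[0,-0.2,-0.04,0,0,0,255],[0,-0.2,-0.03,0,0,0,255],[0,-0.2,-0.03,0,0,0,255],[0,-0.2,-0.02,0,0,0,255],[0,-0.2,-0.02,0,0,0,255],[0,-0.2,-0.02,0,0,0,255]],
])

```text
t: 9.8
position: [0.567, 0.1348, 0.0987]
tool_rot: [-0.0, 0.379, 0.926, -0.0]
ft_force: [2.3, 2.6, 4.4]
width: 0.005
```

```bash
python3 ft.py
```

```text
10.05 [0.5669 0.1347 0.0987] [1.41 1.41 4.56] [0.7  1.03 0.48]
```

Call:
move_arm([
  [[0,-0.2,-0.02,0,0,0,255],[0,-0.2,-0.02,0,0,0,255],[0,-0.2,-0.01,0,0,0,255],[0,-0.2,-0.01,0,0,0,255],[0,-0.2,-0.01,0,0,0,255],[0,-0.2,-0.01,0,0,0,255],[0,-0.2,-0.01,0,0,0,255]],
])

```text
t: 10.92
position: [0.5574, 0.125, 0.0999]
tool_rot: [-0.0, 0.379, 0.926, -0.0]
ft_force: [2.3, 2.3, 2.8]
width: 0.001
```

```bash
python3 ft.py
```

```text
11.175 [0.5573 0.1249 0.0999] [1.09 0.88 3.09] [0.57 0.57 0.45]
```

Call:
move_arm([
  [[0,-0.2,0,0,0,0,255],[0,-0.2,0,0,0,0,255],[0,-0.2,0,0,0,0,255],[0,-0.2,-0.01,0,0,0,255],[0,-0.2,0,0,0,0,255],[0,-0.2,-0.01,0,0,0,255],[0,-0.2,0,0,0,0,255]],
])

```text
t: 12.05
position: [0.5478, 0.115, 0.1003]
tool_rot: [0.0, 0.379, 0.926, 0.0]
ft_force: [1.7, 1.3, 3.7]
width: 0.005
```

```bash
python3 ft.py
```

```text
12.3 [0.5477 0.1149 0.1002] [1.87 1.05 3.49] [0.45 0.47 0.44]
```

Call:
move_arm([
  [[0,-0.2,0,0,0,0,255],[0,-0.2,0,0,0,0,255],[0,-0.2,0,0,0,0,255],[0,-0.2,0,0,0,0,255],[0,-0.2,0,0,0,0,255],[0,-0.2,0,0,0,0,255],[0,-0.2,0,0,0,0,255],[0,-0.2,0,0,0,0,255]],
])

```text
t: 13.3
position: [0.5369, 0.1037, 0.1005]
tool_rot: [0.0, 0.379, 0.926, 0.0]
ft_force: [3.9, 2.7, 5.9]
width: 0.002
```

```bash
python3 ft.py
```

```text
13.55 [0.5367 0.1036 0.1005] [2.97 2.4  5.44] [0.38 0.27 0.55]
```

Call:
move_arm([
  [[0,-0.2,-0.01,0,0,0,255],[0,-0.2,-0.02,0,0,0,255],[0,-0.2,-0.01,0,0,0,255],[0,-0.2,0,0,0,0,255],[0,-0.2,0,0,0,0,255],[0,-0.2,0,0,0,0,255],[0,-0.2,0,0,0,0,255],[0,-0.2,0,0,0,0,255]],
])

```text
t: 14.55
position: [0.5256, 0.0923, 0.1009]
tool_rot: [0.0, 0.379, 0.926, 0.0]
ft_force: [3.8, 3.7, 5.4]
width: 0.008
```

```bash
python3 ft.py
```

```text
14.8 [0.5254 0.0921 0.1008] [2.93 1.96 5.59] [0.58 0.23 0.75]
```

Call:
move_arm([
  [[0,-0.2,0,0,0,0,255],[0,-0.2,0,0,0,0,255],[0,-0.2,0,0,0,0,255],[0,-0.2,0,0,0,0,255],[0,-0.2,0,0,0,0,255],[0,-0.2,0,0,0,0,255],[0,-0.2,0,0,0,0,255],[0,-0.2,0,0,0,0,255]],
])

```text
t: 15.8
position: [0.5143, 0.0809, 0.1009]
tool_rot: [0.0, 0.379, 0.926, 0.0]
ft_force: [3.3, 2.6, 5.8]
width: 0.003
```

```bash
python3 ft.py
```

```text
16.05 [0.5141 0.0808 0.1008] [2.83 2.57 5.76] [0.57 0.35 0.31]
```

Call:
move_arm([
  [[0,-0.2,0,0,0,0,255],[0,-0.2,0.01,0,0,0,255],[0,-0.2,0,0,0,0,255],[0,-0.2,0.01,0,0,0,255],[0,-0.2,0,0,0,0,255],[0,-0.2,0.01,0,0,0,255],[0,-0.2,0.01,0,0,0,255]],
])

```text
t: 16.92
position: [0.504, 0.0707, 0.1001]
tool_rot: [-0.0, 0.379, 0.926, -0.0]
ft_force: [3.3, 1.5, 3.7]
width: -0.001
```

```bash
python3 ft.py
```

```text
17.175 [0.5039 0.0706 0.1001] [2.41 1.55 5.43] [0.36 0.28 0.21]
```

Call:
move_arm([
  [[0,-0.2,0.01,0,0,0,255],[0,-0.2,0.01,0,0,0,255],[0,-0.2,0.01,0,0,0,255],[0,-0.2,0.01,0,0,0,255],[0,-0.2,0.01,0,0,0,255],[0,-0.2,0.01,0,0,0,255],[0,-0.2,0.02,0,0,0,255]],
])

```text
t: 18.05
position: [0.4942, 0.0608, 0.0992]
tool_rot: [-0.0, 0.379, 0.926, -0.0]
ft_force: [2.0, 1.4, 3.7]
width: 0.009
```

```bash
python3 ft.py
```

```text
18.3 [0.4941 0.0607 0.0991] [0.88 0.52 3.96] [0.57 0.26 0.24]
```

Call:
move_arm([
  [[0,-0.2,0.02,0,0,0,255],[0,-0.2,0.02,0,0,0,255],[0,-0.2,0.02,0,0,0,255],[0,-0.2,0.02,0,0,0,255],[0,-0.2,0.02,0,0,0,255],[0,-0.2,0.03,0,0,0,255],[0,-0.2,0.03,0,0,0,255]],
])

```text
t: 19.18
position: [0.4847, 0.0508, 0.0978]
tool_rot: [0.0, 0.379, 0.925, 0.0]
ft_force: [1.8, 1.5, 3.5]
width: 0.006
```

```bash
python3 ft.py
```

```text
19.425 [0.4845 0.0507 0.0977] [0.93 0.61 3.73] [0.49 0.57 0.54]
```

Call:
move_arm([
  [[0,-0.2,0.02,0,0,0,255],[0,-0.2,0.03,0,0,0,255],[0,-0.2,0.03,0,0,0,255],[0,-0.2,0.03,0,0,0,255],[0,-0.2,0.03,0,0,0,255],[0,-0.2,0.03,0,0,0,255],[0,-0.2,0.03,0,0,0,255],[0,-0.2,0.02,0,0,0,255],[0,0,0,0,0,0,255],[0,0,0,0,0,0,255]],
])

```text
t: 20.68
position: [0.4733, 0.0393, 0.0955]
tool_rot: [-0.0, 0.379, 0.926, -0.0]
ft_force: [1.1, 0.8, 4.1]
width: 0.009
```

```bash
python3 ft.py
python3 - <<'E'
from h import *
p,d=read_camera("wrist");cv2.imwrite("pics/e.png",p[:,:,::-1])
E
```

```text
20.925 [0.4733 0.0394 0.0955] [ 0.32 -0.21  4.31] [0.35 0.29 0.57]
```

View pics/e.png

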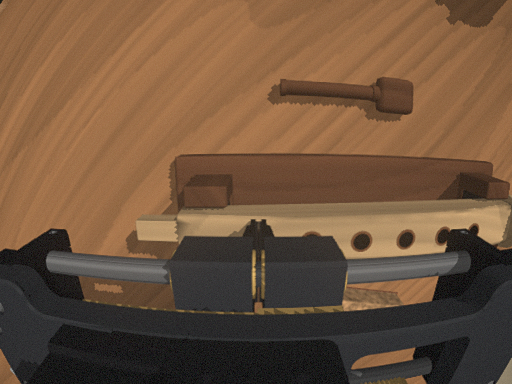

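The last check shows about 4.3 N at hole 6. Hole 5 is visible at u≈311 and hole 6 is under the tips. Lifting straight up.

Call:
move_arm([
  [[0,0,-0.1,0,0,0,255],[0,0,-0.1,0,0,0,255],[0,0,-0.2,0,0,0,255],[0,0,-0.4,0,0,0,255],[0,0,-1,0,0,0,255],[0,0,-3,0,0,0,255],[0,0,-4,0,0,0,255],[0,0,-4,0,0,0,255],[0,0,0,0,0,0,255],[0,0,0,0,0,0,255]],
])

```text
t: 22.22
position: [0.4731, 0.0395, 0.2233]
tool_rot: [-0.0, 0.379, 0.926, -0.0]
ft_force: [-0.2, 0.8, -0.9]
width: 0.002
```

```bash
python3 ft.py
python3 - <<'E'
from h import *
o=get_obs()
p,d=read_camera("wrist");cv2.imwrite("pics/f.png",p[:,:,::-1])
p,d=read_camera("scene");cv2.imwrite("pics/g.png",p[:,:,::-1])
m=cv2.imread("pics/scene0.png")
dd=np.abs(p[:,:,::-1].astype(int)-m).sum(2)
cv2.imwrite("pics/diff.png",np.clip(dd,0,255).astype(np.uint8))
E
```

```text
22.475 [0.4728 0.0395 0.2221] [ 0.11  0.09 -0.41] [0.32 0.42 0.41]
```

View pics/f.png

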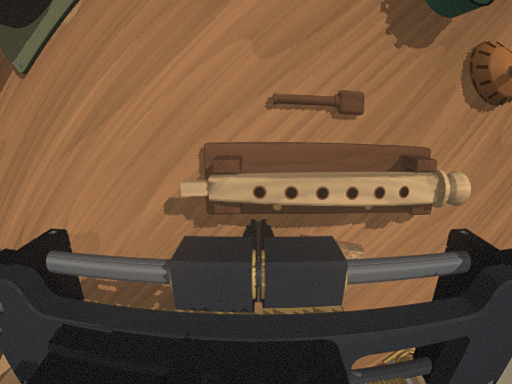

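View pics/diff.png

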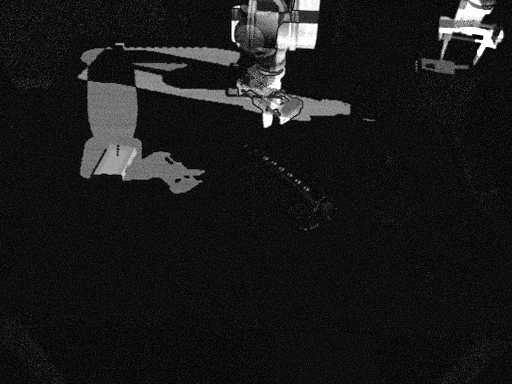

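The image difference shows the yoke slid slightly, and nothing else shifted beyond changes in the arm's shadow. I'll measure how far the yoke moved.

Run:
```python
from h import *
o=get_obs();p=cv2.imread("pics/f.png");g=cv2.cvtColor(p,cv2.COLOR_BGR2GRAY)
H=[]
for u0,zz in zip([404,380,352,322,291,260],[.077,.0802,.0818,.0818,.0802,.077]):
    w=g[184:201,u0-9:u0+10].astype(float);t=np.clip(110-w,0,None)
    v,u=np.mgrid[184:201,u0-9:u0+10];c,r=wray((u*t).sum()/t.sum(),(v*t).sum()/t.sum(),o);H.append((c+r*(zz-c[2])/r[2])[:2])
H=np.array(H);X=np.array([-80,-48,-16,16,48,80])/1e3
s=np.linalg.lstsq(np.c_[np.ones(6),X],H,rcond=None)[0];a=s[1]/np.linalg.norm(s[1])
print(s[0],np.degrees(np.arctan2(a[1],a[0])));d=s[0]-[.53113,.09753];print("along",d@a,"across",d@[-a[1],a[0]])
# scene shift by phase correlation on yoke
A=cv2.imread("pics/scene0.png",0)[140:228,235:345].astype(np.float32);B=cv2.imread("pics/g.png",0)[140:228,235:345].astype(np.float32)
m=np.load("m_scene_yoke.npy")
ys,xs=np.nonzero(m);print(ys.min(),ys.max(),xs.min(),xs.max())
import itertools
full0=cv2.imread("pics/scene0.png",0).astype(np.float32);full1=cv2.imread("pics/g.png",0).astype(np.float32)
best=min(((np.mean(np.abs(cv2.warpAffine(full0,np.float32([[1,0,dx],[0,1,dy]]),(512,384))[m]-full1[m])),dx,dy) for dx,dy in itertools.product(np.arange(-3,3.1,.25),repeat=2)))
print(best)
```

```text
[0.53071394 0.09625123] -134.2917209073565
along 0.0012058795467172118 across 0.0005951680402357777
145 219 244 336
(np.float32(5.160548), np.float64(-0.5), np.float64(-0.25))
```

```bash
python3 -c "
from rig import *
print(job_done(), get_obs()['t'])"
```

```text
the job is handed in; nothing more can be done
the job is handed in; nothing more can be done
```

I ran the closed fingertips along the row from hole 1 (knob end) to hole 6 (tenon end), about 166 mm at up to 16 mm/s with short stops to read the force. I then lifted straight up and handed the job in about 23 s into the 48 s allowed; no verdict was reported.

**Force:** vertical force read about 3 to 6 N at every stop, with up to about 4.5 N of sideways drag, roughly 7.4 N in total against the 15 N limit. These are readings at the stops only, so I did not see the peaks between them. After the lift the force was back to zero within sensor noise.

**Yoke:** it slid about 1.2 mm towards the tenon and turned by under 0.1°. The scene camera showed a matching shift of about half a pixel. I did not measure its final distance from the seat point or its tilt.

**Bystanders:** comparing the scene pictures from before and after showed no other object moving, apart from the arm and its shadow. Part of the brush lay under that shadow.

**Disagreements:**
- **Yoke position:** the first top-camera estimate was about 5.7 mm off the wrist camera's along the row. The holes in the top picture settled it at about 1 mm, and I used that.
- **Contact height:** contact at hole 1 came about 2 to 3 mm lower than the stated geometry suggested, so I set the height from the measured force.

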